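# Shut the instrument case and draw the inspection lens out to the mark

## Task

First swing the open blue lid down onto the instrument case and press it fully shut, so that the two halves meet edge to edge. Then push the red lock button of the lens boom fully down, take the boom by its orange grip and pull it out of its tube until the red pointer stands at the green rider on the scale; a spring pulls the boom back, so finish while still gripping it and holding it still at the rider. Leave the other things on the bench where they are.

Things in the scene. Friction and masses are not known exactly. Their poses are not given: they have to be found in the camera images.
- jig: Fixed inspection jig: grey base plate 170 x 630 mm, 10 mm thick. Origin at bench height in the middle of the working zone; y = direction in which the boom extends (level), x level and square to it, z up. Case, rider and points on fixed parts have the same axes. The white scale bar (20 mm wide, top 118 mm above the bench) lies at x = 72 to 92 mm, from y = -388 to +48 mm.
- tube_mouth (a point): Middle of the open +y end of the dark outer tube, 125 mm above the bench; the boom comes out here towards jig +y. The fixed tube is 32 mm square (top 141 mm above the bench) and runs 225 mm from here to -y, on two posts.
- case_hinge (a point): Middle of the hinge axis of the blue case, at the seam, 44 mm above the bench; the hinge runs along jig x on the case's +y side; axes as the jig. The case (80 mm in x, 90 in y) is fixed in a black nest, its centre 47 mm to -y of this point. Lower half 16 to 44 mm above the bench. The lid is a shell 80 mm wide, 22 mm deep, free edge 92 mm from the hinge: the shut case is 66 mm high.
- case_lid (a joint): Angle of the lid in rad: 0 shut edge to edge, 1.57 upright (free edge straight above the hinge); its outer face then looks to +y. Starts 0.9 to 1.5. The stiff hinge stays where it is left: about 1 to 2 N at the free edge moves it.
- lid_edge (a point): Middle of the lid's free edge wall (92 mm from the hinge, half-way up the 22 mm wall). The lid carries it; its axes turn with the lid.
- button_top (a point): Centre of the top of the red lock button, 22 mm across, on top of the outer tube near its mouth; standing 159 mm above the bench and 12 mm above its collar. Pushed straight down it moves 7 mm with about 4 N and stays down.
- lock_button (a joint): Travel of the lock button in m: 0 up (boom locked), 0.007 fully down (boom free). From about 0.005 the boom is free.
- boom: The sliding boom, given at the centre of its orange grip block: 26 mm (x) x 22 (y) x 56 high, 152 mm above the bench; jig axes; both x sides clear for fingers. It slides along jig y only. Boom tube below it: 19 mm square, axis 27 mm below this centre. Pointer collar 43 mm to -y. Black lens ring (76 mm across, 10 thick, 125 mm above the bench) centred 65 mm to +y.
- pointer (a point): Tip of the boom's red pointer, on the near edge of the scale; it moves with the boom, 43 mm to -y of the grip's centre. From home the boom must come out 130 to 190 mm to meet the rider (at most 220). While locked it has only about 1 mm of play. A spring pulls it home with 3 to 5 N, and it drags about 12 N per m/s.
- rider: Green rider clipped on the white scale bar, 28 mm (x) x 8 mm (y); origin at the middle of its 8 mm width, jig axes. It does not move. The boom is at the mark when the pointer tip is level with it along jig y, within the rider's width (+-4 mm).
- spool: Bystander, loose: bare metal solder spool, 52 mm across, 40 mm high, origin at its underside
- screwdriver: Bystander, loose: screwdriver lying on the bench, origin under its middle
- pot: Bystander, loose: small black open pot, 44 mm across, 30 mm high, origin at its underside
- flux_jar: Bystander, loose: small jar with a yellow cap, 42 mm across, 45 mm high, origin at its underside
- wrench: Bystander, loose: steel wrench lying on the bench, origin under its middle
- pliers: Bystander, loose: pliers with red handles, lying, about 100 mm long, origin under their joint

How it is judged:
By the outcome, as a careful person would: the job done as asked, in the order asked, and still so for the second after the job is handed in, while the arm keeps its last pose, push and grip.
It also fails if it takes over 54 s, if anything falls off the work surface, if the arm or the gripper's body presses on something with over 40 N, if the wrist force passes 120 N, or if a joint passes its speed limit or range.

## Robot

A 7-joint arm with a two-finger parallel gripper is mounted at the origin on the work surface. World frame = base frame: x ahead of the robot, y to its left, z up, the work surface at z = 0. Lengths are in m, angles in rad, forces in N, time in s.
With the tool pointing down it reaches from about 0.4 to 0.85 m from the base axis. Payload 4.5 kg.
Tool frame: the origin (TCP) lies at the very end of the fingers, on their centre line; the grasp point (between the pads) lies 19 mm behind it (r.grip_point_offset is the distance from the TCP to the grasp point, in m); z points along the fingers, y is the line along which they close (so a half turn about z gives the same grasp; the last joint's range is limited). The gripper opens to 88 mm and grips with 3 to 60 N. Pads are 18 mm wide; open, the fingers measure 123 mm over their backs; the gripper's body (75 mm by 187 mm) begins 45 mm behind the grasp point.
Start: joints at [1.192, 0.689, -0.195, 1.565, 0.157, 0.902, -0.215], TCP at [0.251, -0.573, 0.239] pointing down, gripper open.
Joint ranges: [-3.01, 3.01], [-0.46, 2.08], [-1.47, 1.51], [0.13, 2.56], [-1, 4.14], [0.04, 2.09], [-2.66, 2.66]. Speed limits (rad/s): [2.57, 2.57, 3.14, 3.14, 3.14, 3.14, 3.14].

## Interface

Orientations are given as a unit quaternion [x, y, z, w].
In Python, from plant import r gives the robot as it stands.
- The arm moves only by the tool carry_out, never from a script. Its argument "rows" is a list of rows, each a list of 3 entries, a list of its own where there are three numbers: the shift along the tool's x, y, z in cm, then the turn, a rotation vector about the tool's x, y, z in degrees, then the closure, from 0 (fully open) to 1 (shut). A call has 1 to 12 rows; each row is the pose to reach, as a shift and turn from the pose commanded when the call began, along the tool's axes at that moment; what a row does not reach only later rows make up. A row lasts 1/10 s, in which the tool goes at most 50 mm and 8.59 degrees, less where a joint would pass 70% of its speed; a pose out of reach is approached as far as the arm can. A call with a gripper value outside its range is refused whole. The fingers move at their own pace and stop on an object; "newtons" is the grip in N (left out, the last holds). Time passes only in rows, so rows that repeat a pose let the fingers close. It gives the time, the measured TCP pose, the force, the opening and the grip force at its end, in the units of the state.
- r.get_state(): the state, without advancing time (a new reading comes with each control period).
- r.snapshot(name): name is "side" or "top"; returns a dict with "image" (400x640x3 uint8, red, green, blue), "fx", "fy", "cx", "cy" (pixels), "dist_coeffs" ([k1, k2, p1, p2, k3] as OpenCV has them; the pictures are not rectified), "pose" (4x4, takes a point from camera to world coordinates). Camera axes: x right, y up, looking along -z (the intrinsics and any distortion apply to the point x, -y, -z); pixel columns grow to the right and rows downward; lengths in m; the calibration is good to about 2 mm. A picture is of the moment at which its call begins. There is no depth.
- r.finish_job(): hands the job in; it is judged then, once.
The state is a dict: "clock": time; "q": joint angles; "qd": joint speeds; "joint_torque": joint torques, N m; "tool_pos": TCP position; "eef_rot": TCP orientation; "contact_force": force on the tool from outside, world axes, zero at the start; "moment": the same for the moment, N m; "opening": opening from 0.0 (shut) to 1.0 (fully open); "finger_force": force on a finger pad.
Only numpy, scipy, OpenCV 4.12 (cv2) and the standard library are available. Lean on these libraries where they do the work, as an engineer would, in place of code of your own. Each camera call takes 0.05 s, during which the arm holds its last target. There are 200 camera calls.

## Working session

There is one attempt and no reset: what is moved stays moved. The work goes in short steps, Python scripts to look and compute and a tool call to move; the robot and the scene stay as the last step left them, time stands still between calls to the robot, and variables do not carry over. Pictures are saved under pics/ and viewed, at most 10 in all, crops included, and the job is handed in when it is done.

Besides the shell and the picture viewer there is one more tool, called after ">>>" by a JSON object that holds its "method" and its "body", one argument or row to a line. carry_out: Moves the arm, as the interface text tells. Its arguments: {"type":"object","properties":{"rows":{"type":"array"},"newtons":{"type":"number"}},"required":["rows"]}

```bash
mkdir -p pics
cat > h.py <<'E'
import numpy as np, cv2
from plant import r
from scipy.spatial.transform import Rotation as R
def snap(n,f=None):
    s=r.snapshot(n)
    if f: cv2.imwrite('pics/'+f,cv2.cvtColor(np.asarray(s['image']),cv2.COLOR_RGB2BGR))
    return s
def ray(s,u,v):
    K=np.array([[s['fx'],0,s['cx']],[0,s['fy'],s['cy']],[0,0,1.]])
    p=cv2.undistortPoints(np.array([[[u,v]]],float),K,np.array(s['dist_coeffs'],float))[0,0]
    P=np.array(s['pose']); d=P[:3,:3]@np.array([p[0],-p[1],-1]); return P[:3,3],d/np.linalg.norm(d)
def onz(s,u,v,z):
    o,d=ray(s,u,v); return o+d*(z-o[2])/d[2]
def tri(s1,p1,s2,p2):
    o1,d1=ray(s1,*p1);o2,d2=ray(s2,*p2)
    t=np.linalg.lstsq(np.c_[d1,-d2],o2-o1,rcond=None)[0]
    a,b=o1+t[0]*d1,o2+t[1]*d2; return (a+b)/2,np.linalg.norm(a-b)
def proj(s,X):
    P=np.linalg.inv(np.array(s['pose']));c=P[:3,:3]@np.array(X)+P[:3,3];c=c*[1,-1,-1]
    K=np.array([[s['fx'],0,s['cx']],[0,s['fy'],s['cy']],[0,0,1.]])
    return cv2.projectPoints(c[None],np.zeros(3),np.zeros(3),K,np.array(s['dist_coeffs'],float))[0].ravel()
E
python3 - <<'E'
from h import *
a=snap('side','s0.png');b=snap('top','t0.png')
for s in(a,b):print(np.round(s['pose'],3),s['fx'],s['dist_coeffs'])
st=r.get_state();print({k:np.round(v,3) for k,v in st.items()},r.grip_point_offset)
print(R.from_quat(st['eef_rot']).as_matrix().round(3))
E
```

```text
[[-0.795  0.377 -0.476 -0.028]
 [-0.607 -0.485  0.629  0.79 ]
 [ 0.006  0.789  0.614  0.83 ]
 [ 0.     0.     0.     1.   ]] 483.66819942130763 [-0.05284568  0.          0.          0.          0.        ]
[[ 0.016  0.993 -0.117  0.445]
 [-1.     0.014 -0.018  0.057]
 [-0.016  0.117  0.993  0.918]
 [ 0.     0.     0.     1.   ]] 408.6306197698189 [-0.04657947  0.          0.          0.          0.        ]
{'clock': np.float64(0.1), 'q': array([ 1.192,  0.69 , -0.195,  1.566,  0.157,  0.902, -0.215]), 'qd': array([-0.002, -0.002,  0.001, -0.001, -0.002,  0.001, -0.001]), 'joint_torque': array([-3.0000e-03, -5.2850e+01, -1.2720e+00, -1.5384e+01, -5.3000e-02,
        2.0000e-03,  0.0000e+00]), 'tool_pos': array([ 0.25 , -0.572,  0.238]), 'eef_rot': array([ 0.979,  0.205, -0.   , -0.001]), 'contact_force': array([-0.4  ,  0.019,  0.335]), 'moment': array([-0.037, -0.014,  0.038]), 'finger_force': np.float64(0.0), 'opening': np.float64(1.0)} 0.0187
[[ 0.916  0.401 -0.001]
 [ 0.401 -0.916  0.001]
 [-0.    -0.002 -1.   ]]
```

View pics/s0.png

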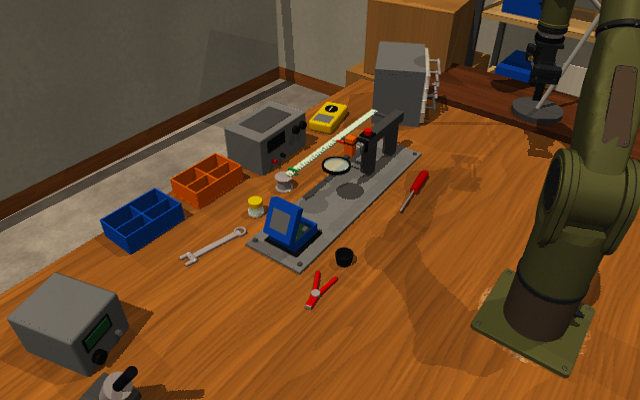

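View pics/t0.png

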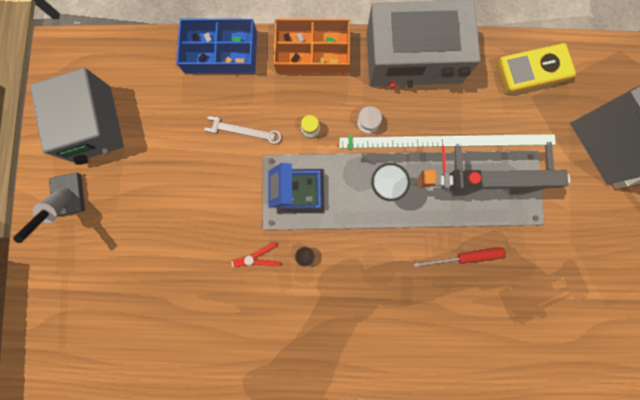

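The top view shows the jig nearly aligned with the world axes. The boom extends to image left (+y). The lid is at about (281,186), the orange grip at (429,178), the button at (475,178), the rider at (349,143) and the pointer at (444,155). Next I'll measure them.

```bash
cat > m.py <<'E'
from h import *
def blobs(s,lo,hi,roi,amin=6):
    u0,v0,u1,v1=roi; hsv=cv2.cvtColor(np.asarray(s['image']),cv2.COLOR_RGB2HSV)
    m=np.zeros(hsv.shape[:2],np.uint8); m[v0:v1,u0:u1]=cv2.inRange(hsv,lo,hi)[v0:v1,u0:u1]
    n,l,st,c=cv2.connectedComponentsWithStats(m)
    return [(st[i].tolist(),c[i].round(1).tolist()) for i in range(1,n) if st[i,4]>=amin],m
RED=((0,170,90),(5,255,255));ORG=((6,150,120),(14,255,255));GRN=((50,100,60),(80,255,255));BLU=((105,120,40),(125,255,255))
E
python3 - <<'E'
from m import *
a=snap('side');b=snap('top')
for n,c in(('R',RED),('O',ORG),('G',GRN),('B',BLU)):
    print(n,'top',blobs(b,*c,(255,125,575,230))[0]);print(n,'side',blobs(a,*c,(240,100,430,275))[0])
# scale bar
hs=cv2.cvtColor(np.asarray(b['image']),cv2.COLOR_RGB2HSV);m=np.zeros((400,640),np.uint8)
m[120:160,335:560]=cv2.inRange(hs,(0,0,170),(180,70,255))[120:160,335:560]
n,l,st,c=cv2.connectedComponentsWithStats(m);print(st[1:][st[1:,4]>50])
ys,xs=np.nonzero(m*(l>0));P=np.array([onz(b,u,v,.118)[:2] for u,v in zip(xs,ys)])
rc=cv2.minAreaRect(P.astype(np.float32));print(rc)
# base plate corners bolts
for u,v in((262,155),(262,230),(543,228)):print(onz(b,u,v,.01))
m=blobs(b,*BLU,(255,125,575,230))[1]
cv2.imwrite('pics/c.png',cv2.cvtColor(np.hstack([cv2.resize(b['image'][150:225,255:335],None,fx=5,fy=5),cv2.resize(a['image'][190:265,240:320],None,fx=5,fy=5)]),cv2.COLOR_RGB2BGR))
E
```

```text
R top [([442, 147, 4, 25, 49], [443.5, 157.2]), ([469, 172, 12, 11, 102], [474.6, 177.3])]
R side [([364, 128, 8, 8, 46], [367.3, 131.2]), ([336, 140, 8, 4, 14], [339.5, 141.1]), ([272, 159, 5, 4, 11], [274.2, 160.4]), ([410, 170, 18, 24, 186], [418.8, 181.0]), ([315, 271, 5, 4, 16], [317.2, 272.7])]
O top [([255, 125, 75, 105, 1238], [274.7, 157.2]), ([329, 126, 4, 6, 11], [330.7, 128.9]), ([342, 127, 4, 3, 6], [343.7, 127.7]), ([529, 131, 9, 2, 10], [533.2, 131.9]), ([354, 133, 11, 3, 14], [359.1, 134.7]), ([504, 133, 10, 1, 10], [508.5, 133.0]), ([539, 132, 14, 1, 14], [545.5, 132.0]), ([339, 134, 8, 2, 9], [342.4, 134.9]), ([554, 145, 16, 17, 117], [559.5, 154.4]), ([338, 150, 6, 2, 6], [340.5, 150.7]), ([555, 162, 3, 4, 6], [555.5, 163.8]), ([555, 167, 13, 2, 13], [561.0, 167.9]), ([423, 170, 13, 15, 82], [427.9, 177.9]), ([569, 171, 6, 16, 37], [571.8, 178.9]), ([419, 175, 3, 12, 33], [420.1, 180.5]), ([529, 187, 46, 43, 767], [560.9, 214.4]), ([504, 227, 6, 1, 6], [506.5, 227.0])]
O side [([240, 100, 132, 175, 4392], [288.3, 188.1]), ([345, 118, 29, 26, 231], [357.7, 131.4]), ([301, 123, 129, 152, 7098], [386.8, 225.5]), ([420, 178, 10, 15, 24], [426.0, 184.0]), ([240, 230, 4, 3, 6], [241.2, 230.8])]
G top [([349, 136, 3, 14, 41], [350.0, 142.3])]
G side [([288, 167, 10, 5, 23], [292.5, 169.1])]
B top [([269, 164, 52, 44, 861], [289.7, 185.4])]
B side [([263, 197, 54, 55, 1374], [288.7, 224.8])]
[[ 357  120   24   13  196]
 [ 352  134  203   14 2127]
 [ 339  137   10   11   94]]
((0.6694908142089844, -0.17415015399456024), (0.07880090177059174, 0.4456288516521454), 4.040303707122803)
[0.64620487 0.20984023 0.01      ]
[0.47614973 0.20418835 0.01      ]
[ 0.4893057  -0.42225002  0.01      ]
```

View pics/c.png

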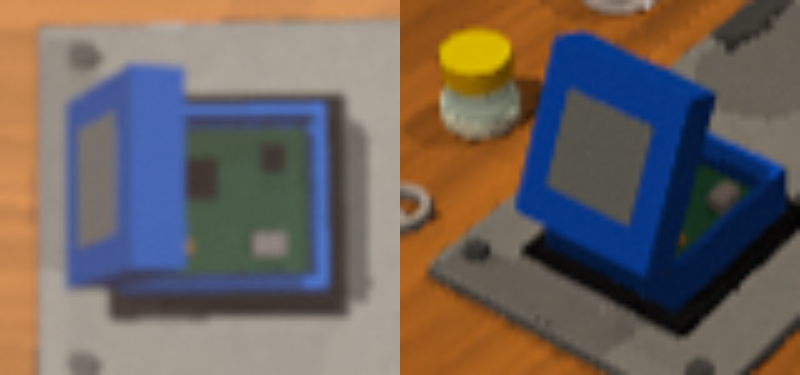

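The crop shows the lid's outer top edge at about top px (280.6,163.4)–(280.6,204) and side px (351,197.6)–(382,209), and the lower case's -y rim at top px (321,170)–(321,208).

Run:
```python
from m import *
a=snap('side');b=snap('top')
hs=cv2.cvtColor(np.asarray(b['image']),cv2.COLOR_RGB2HSV);m=np.zeros((400,640),np.uint8)
m[133:150,352:440]=cv2.inRange(hs,(0,0,170),(180,70,255))[133:150,352:440]
m[133:150,452:553]=cv2.inRange(hs,(0,0,170),(180,70,255))[133:150,452:553]
P=[]
for u in range(355,550,5):
    v=np.nonzero(m[:,u])[0]
    if len(v)>8:P.append(onz(b,u,v.mean(),.118)[:2])
P=np.array(P);vx,vy,x0,y0=cv2.fitLine(P.astype(np.float32),2,0,.01,.01).ravel()
if vy<0:vx,vy=-vx,-vy
yaw=np.arctan2(-vx,vy);J=np.array([[np.cos(yaw),-np.sin(yaw)],[np.sin(yaw),np.cos(yaw)]])
print('yaw',np.degrees(yaw)); f=lambda X:(np.round(J.T@X[:2],4),np.round(X,4))
print('bar',f(np.array([x0,y0])))
print('button',f(onz(b,474.6,177.3,.159)), tri(b,(474.6,177.3),a,(367.3,130)))
print('button tri x,y jig',f(tri(b,(474.6,177.3),a,(367.3,130))[0]))
print('rider',f(onz(b,350,142.3,.120)),tri(b,(350,142.3),a,(292.5,169.1)))
print('pointer tip(442-445,147)',f(onz(b,443.5,147.5,.119)),f(onz(b,443.5,157,.119)))
for p in((422,170),(436,170),(436,185)):print('grip top',f(onz(b,*p,.18)))
for p in((321,170),(321,208)):print('rim',f(onz(b,*p,.044)))
for p,q in(((280.6,163.4),(351,197.6)),((280.6,204),(382.4,209.4))):
    X,e=tri(b,p,a,q);print('lid edge',f(X),e)
print([onz(b,*p,0.03) for p in((310,125),(369,119),(305,256))])
```

```text
yaw 1.7906475
bar (array([ 0.6505, -0.2066], dtype=float32), array([ 0.6567, -0.1862], dtype=float32))
button (array([ 0.5687, -0.2351]), array([ 0.5758, -0.2173,  0.159 ])) (array([ 0.57682606, -0.2178951 ,  0.15622368]), np.float64(0.001336332654063715))
button tri x,y jig (array([ 0.5697, -0.2358]), array([ 0.5768, -0.2179,  0.1562]))
rider (array([ 0.65  , -0.0044]), array([0.6498, 0.0159, 0.12  ])) (array([0.65047651, 0.01653333, 0.1211033 ]), np.float64(0.0021514821383737544))
pointer tip(442-445,147) (array([ 0.6365, -0.1911]), array([ 0.6421, -0.1711,  0.119 ])) (array([ 0.6171, -0.19  ]), array([ 0.6228, -0.1707,  0.119 ]))
grip top (array([ 0.5805, -0.1314]), array([ 0.5843, -0.1132,  0.18  ]))
grip top (array([ 0.58  , -0.1571]), array([ 0.5847, -0.1389,  0.18  ]))
grip top (array([ 0.5523, -0.1558]), array([ 0.5569, -0.1384,  0.18  ]))
rim (array([0.609 , 0.0554]), array([0.607 , 0.0744, 0.044 ]))
rim (array([0.5262, 0.0567]), array([0.5241, 0.0731, 0.044 ]))
lid edge (array([0.5112, 0.0943]), array([0.508 , 0.1102, 0.1917])) 0.17496401024150757
lid edge (array([0.4358, 0.0953]), array([0.4326, 0.1088, 0.1891])) 0.18072349498546753
[array([0.71157867, 0.10098498, 0.03      ]), array([ 0.72702558, -0.03097107,  0.03      ]), array([0.42102935, 0.10616758, 0.03      ])]
```

Run:
```python
from m import *
a=snap('side');b=snap('top')
y=np.radians(1.79);J=np.array([[np.cos(y),-np.sin(y)],[np.sin(y),np.cos(y)]])
for p,q in(((280.6,163.4),(271,197.6)),((280.6,204),(302.4,209.4))):
    X,e=tri(b,p,a,q);j=J.T@X[:2];print(j,X,e)
    print('outer-corner ang',np.degrees(np.arctan2(X[2]-.044,.148-j[1])-np.arctan2(.022,.092)),np.hypot(X[2]-.044,.148-j[1]))
print('hinge',J@[.568,.148],'button',J@[.569,-.2355],'grip',J@[.567,-.146],'grip final',J@[.567,-.0044+.043])
print('lid line x=.568 y .10:',J@[.568,.10])
```

```text
[0.60692904 0.13310895] [0.60247504 0.15200222 0.13463816] 0.0005723875741120818
outer-corner ang 67.22154017424617 0.09185324521684939
[0.52262187 0.13033323] [0.51829572 0.14659441 0.13887467] 0.009013395421065848
outer-corner ang 66.00305321907072 0.09650553470929496
hinge [0.56309986 0.16567001] button [ 0.57607849 -0.21761162] grip [ 0.57128382 -0.12821777] grip final [0.5655176  0.05629215]
lid line x=.568 y .10: [0.5645992  0.11769343]
```

```bash
cat > g.py <<'E'
# jig' (x',y',z) targets -> shifts in tool axes, cm, from current pose; and yaw turn needed
from m import *
Y=np.radians(1.79);J=np.array([[np.cos(Y),-np.sin(Y),0],[np.sin(Y),np.cos(Y),0],[0,0,1]])
def go(*T):
    st=r.get_state();M=R.from_quat(st['eef_rot']).as_matrix();p=np.array(st['tool_pos'])
    G=np.c_[J[:,1],J[:,0],[0,0,-1]]
    print('t',st['clock'],'jig pos',(J.T@p).round(4),'F',(J.T@np.array(st['contact_force'])).round(1),'open',round(float(st['opening']),3),'grip',round(float(st['finger_force']),1),'turn',R.from_matrix(M.T@G).as_rotvec(degrees=True).round(1))
    for t in T:print(t,(M.T@(J@np.array(t)-p)*100).round(1))
E
python3 -c "
from g import *
go((.52,-.12,.26),(.568,.18,.24))"
```

```text
t 0.4 jig pos [ 0.2327 -0.58    0.2386] F [0.6 0.1 0.5] open 1.001 grip 0.0 turn [ -0.   -0.  -68.1]
(0.52, -0.12, 0.26) [ 43.8 -32.   -2.1]
(0.568, 0.18, 0.24) [ 59.4 -58.   -0.1]
```

>>> {"method": "carry_out", "body": {
  "rows": [
    [[43.8,-32,-3],[0,0,-68],1],
    [[43.8,-32,-3],[0,0,-68],1],
    [[43.8,-32,-3],[0,0,-68],1],
    [[43.8,-32,-3],[0,0,-68],1],
    [[43.8,-32,-3],[0,0,-68],1],
    [[43.8,-32,-3],[0,0,-68],1],
    [[43.8,-32,-3],[0,0,-68],1],
    [[43.8,-32,-3],[0,0,-68],1],
    [[43.8,-32,-3],[0,0,-68],1],
    [[43.8,-32,-3],[0,0,-68],1],
    [[43.8,-32,-3],[0,0,-68],1],
    [[59.4,-58,-2],[0,0,-68],1]
  ],
  "newtons": 20
}}

```text
clock: 1.6
tool_pos: [0.5326, -0.0536, 0.2675]
eef_rot: [0.698, 0.716, 0.001, 0.001]
contact_force: [0.4, -0.1, -0.4]
opening: 0.007
finger_force: 0.0
```

```bash
python3 -c "
from g import *
go((.568,.18,.24),(.568,.18,.115))"
```

```text
t 1.6 jig pos [ 0.5307 -0.0702  0.2675] F [ 0.4 -0.1 -0.4] open 0.007 grip 0.0 turn [ 0.2  0.  -0.3]
(0.568, 0.18, 0.24) [25.   3.6  2.8]
(0.568, 0.18, 0.115) [25.   3.6 15.3]
```

>>> {"method": "carry_out", "body": {
  "rows": [
    [[25,3.6,2],[0,0,0],1],
    [[25,3.6,2],[0,0,0],1],
    [[25,3.6,2],[0,0,0],1],
    [[25,3.6,2],[0,0,0],1],
    [[25,3.6,2],[0,0,0],1],
    [[25,3.6,4],[0,0,0],1],
    [[25,3.6,8],[0,0,0],1],
    [[25,3.6,12],[0,0,0],1],
    [[25,3.6,15.3],[0,0,0],1],
    [[25,3.6,15.3],[0,0,0],1]
  ]
}}

```text
clock: 2.6
tool_pos: [0.5559, 0.1952, 0.1101]
eef_rot: [0.697, 0.717, -0.004, -0.001]
contact_force: [-0.9, 0.2, -0.0]
opening: 0.009
finger_force: 0.0
```

```bash
python3 -c "
from g import *
go((.568,.14,.115))
snap('side','s1.png')"
```

```text
t 2.6 jig pos [0.5617 0.1777 0.1101] F [-0.9  0.3 -0. ] open 0.009 grip 0.0 turn [-0.4  0.2 -0.1]
(0.568, 0.14, 0.115) [-3.8  0.6 -0.5]
```

View pics/s1.png

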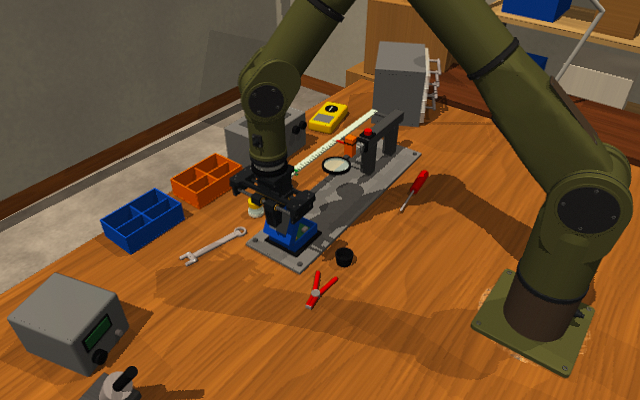

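The gripper now stands behind the lid (around px 285,205), clear of the other items. Next is swinging the lid over.

>>> {"method": "carry_out", "body": {
  "rows": [
    [[-2,0.6,0],[0,0,0],1],
    [[-4,0.6,0],[0,0,0],1],
    [[-6,0.6,0],[0,0,0],1],
    [[-7.3,0.6,0],[0,0,0],1],
    [[-8,0.6,0.7],[0,0,0],1],
    [[-8.8,0.6,1.5],[0,0,0],1],
    [[-9.4,0.6,2.5],[0,0,0],1],
    [[-10,0.6,3.5],[0,0,0],1],
    [[-10.3,0.6,4],[0,0,0],1],
    [[-10.3,0.6,4.4],[0,0,0],1],
    [[-10.3,0.6,4.4],[0,0,0],1]
  ]
}}

```text
clock: 3.75
tool_pos: [0.5669, 0.0941, 0.0692]
eef_rot: [0.697, 0.717, -0.001, -0.0]
contact_force: [-0.5, 1.2, 0.0]
opening: 0.001
finger_force: 0.0
```

```bash
python3 -c "
from g import *
go((.568,.07,.062))"
```

```text
t 3.75 jig pos [0.5696 0.0764 0.0692] F [-0.5  1.2  0. ] open 0.001 grip 0.0 turn [-0.1  0.  -0.1]
(0.568, 0.07, 0.062) [-0.6 -0.2  0.7]
```

>>> {"method": "carry_out", "body": {
  "rows": [
    [[-0.6,-0.2,0.3],[0,0,0],1],
    [[-0.6,-0.2,0.6],[0,0,0],1],
    [[-0.6,-0.2,0.8],[0,0,0],1],
    [[-0.6,-0.2,1],[0,0,0],1],
    [[-0.6,-0.2,1],[0,0,0],1],
    [[-0.6,-0.2,1],[0,0,0],1]
  ]
}}

```text
clock: 4.35
tool_pos: [0.566, 0.0879, 0.0655]
eef_rot: [0.697, 0.717, 0.0, 0.002]
contact_force: [-10.7, -3.8, 45.9]
opening: -0.002
finger_force: 22.9
```

```bash
python3 -c "
from g import *
go((.568,.07,.062))"
```

```text
t 4.35 jig pos [0.5685 0.0702 0.0655] F [-10.8  -3.5  45.9] open -0.002 grip 22.9 turn [ 0.2  0.1 -0.1]
(0.568, 0.07, 0.062) [-0.  -0.1  0.3]
```

The lid is at the shut height (0.0655 against 0.066). I'll lift off and move over the button.

>>> {"method": "carry_out", "body": {
  "rows": [
    [[0,0,-2],[0,0,0],1],
    [[0,0,-7],[0,0,0],1],
    [[0,0,-12],[0,0,0],1],
    [[-3,0,-16],[0,0,0],1],
    [[-8,0,-16],[0,0,0],1],
    [[-13,0,-16],[0,0,0],1],
    [[-18,0,-16],[0,0,0],1],
    [[-23,0,-16],[0,0,0],1],
    [[-28,0,-16],[0,0,0],1],
    [[-30.5,0,-15],[0,0,0],1],
    [[-30.5,0,-12],[0,0,0],1],
    [[-30.5,0,-12],[0,0,0],1]
  ]
}}

```text
clock: 5.55
tool_pos: [0.5714, -0.218, 0.1768]
eef_rot: [0.698, 0.717, -0.002, -0.003]
contact_force: [-0.5, 0.2, 0.2]
opening: 0.007
finger_force: 0.0
```

```bash
python3 -c "
from g import *
go((.569,-.2355,.152))
a=snap('side');b=snap('top')
cv2.imwrite('pics/c2.png',cv2.cvtColor(np.vstack([np.hstack([cv2.resize(b['image'][150:225,255:335],None,fx=5,fy=5),cv2.resize(a['image'][190:265,240:320],None,fx=5,fy=5)]),cv2.resize(a['image'][90:140,290:450],None,fx=5,fy=4)]),cv2.COLOR_RGB2BGR))"
```

```text
t 5.55 jig pos [ 0.5643 -0.2358  0.1768] F [-0.5  0.2  0.2] open 0.007 grip 0.0 turn [-0.4 -0.1 -0.3]
(0.569, -0.2355, 0.152) [0.  0.5 2.5]
```

View pics/c2.png

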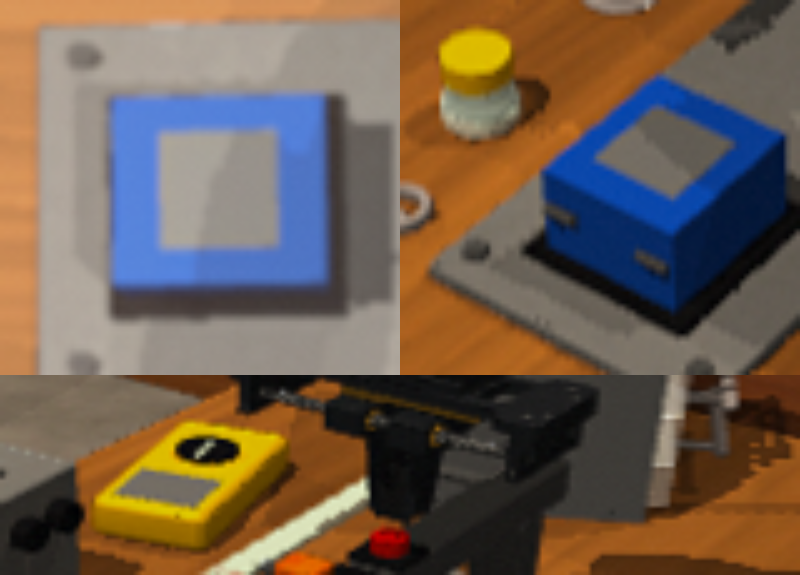

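The case is shut with a tight seam (crop 550–780, 170–310), and the fingertips are over the red button. Now I'll press it.

>>> {"method": "carry_out", "body": {
  "rows": [
    [[0,0.5,1.2],[0,0,0],1],
    [[0,0.5,1.7],[0,0,0],1],
    [[0,0.5,2.1],[0,0,0],1],
    [[0,0.5,2.5],[0,0,0],1],
    [[0,0.5,2.7],[0,0,0],1],
    [[0,0.5,2.7],[0,0,0],1]
  ]
}}

```text
clock: 6.25
tool_pos: [0.5799, -0.2164, 0.1531]
eef_rot: [0.697, 0.717, 0.0, 0.0]
contact_force: [0.0, 0.5, 1.5]
opening: 0.005
finger_force: 0.5
```

```bash
python3 -c "
from g import *
go((.569,-.2355,.152))"
```

```text
t 6.25 jig pos [ 0.5729 -0.2344  0.1531] F [0.1 0.5 1.5] open 0.005 grip 0.5 turn [ 0.  -0.  -0.1]
(0.569, -0.2355, 0.152) [-0.1 -0.4  0.1]
```

>>> {"method": "carry_out", "body": {
  "rows": [
    [[0,-0.3,0.2],[0,0,0],1],
    [[0,-0.3,0.4],[0,0,0],1],
    [[0,-0.3,0.5],[0,0,0],1],
    [[0,-0.3,0.5],[0,0,0],1],
    [[0,-0.3,0.5],[0,0,0],1]
  ]
}}

```text
clock: 6.75
tool_pos: [0.5795, -0.2165, 0.1523]
eef_rot: [0.697, 0.717, 0.002, 0.003]
contact_force: [-2.9, 2.6, 22.4]
opening: 0.004
finger_force: 11.8
```

```bash
python3 -c "
from g import *
go((.569,-.2355,.152),(.567,-.2355,.23),(.567,-.146,.23),(.567,-.146,.142))"
```

```text
t 6.75 jig pos [ 0.5724 -0.2345  0.1523] F [-2.8  2.7 22.4] open 0.004 grip 11.8 turn [ 0.4  0.1 -0.1]
(0.569, -0.2355, 0.152) [-0.1 -0.3  0. ]
(0.567, -0.2355, 0.23) [-0.1 -0.5 -7.8]
(0.567, -0.146, 0.23) [ 8.8 -0.5 -7.8]
(0.567, -0.146, 0.142) [ 8.9 -0.6  1. ]
```

The button has bottomed out (22 N at z=0.152). Next I'll lift, open and move over the grip.

>>> {"method": "carry_out", "body": {
  "rows": [
    [[0,-0.5,-3],[0,0,0],0],
    [[0,-0.5,-7.5],[0,0,0],0],
    [[4,-0.5,-7.8],[0,0,0],0],
    [[8.8,-0.5,-7.8],[0,0,0],0],
    [[8.8,-0.5,-7.8],[0,0,0],0],
    [[8.8,-0.5,-6],[0,0,0],0],
    [[8.8,-0.5,-6],[0,0,0],0]
  ]
}}

```text
clock: 7.45
tool_pos: [0.5672, -0.1297, 0.2062]
eef_rot: [0.697, 0.717, -0.002, -0.001]
contact_force: [-0.2, -0.3, 0.8]
opening: 0.615
finger_force: 0.0
```

```bash
python3 -c "
from g import *
go((.567,-.146,.142))
a=snap('side')
cv2.imwrite('pics/c3.png',cv2.cvtColor(cv2.resize(a['image'][80:180,290:420],None,fx=6,fy=6),cv2.COLOR_RGB2BGR))"
```

```text
t 7.45 jig pos [ 0.5629 -0.1474  0.2062] F [-0.2 -0.2  0.8] open 0.615 grip 0.0 turn [-0.3  0.  -0.1]
(0.567, -0.146, 0.142) [0.1 0.4 6.4]
```

View pics/c3.png

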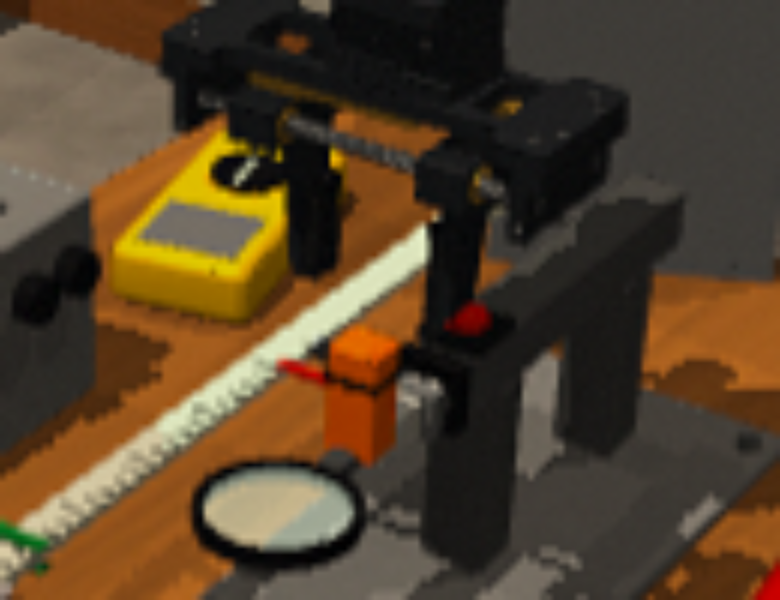

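The button now sits low at (470,320), and the open fingers straddle the orange grip. Next: descend and grip.

>>> {"method": "carry_out", "body": {
  "rows": [
    [[0.1,0.4,2],[0,0,0],0],
    [[0.1,0.4,4.5],[0,0,0],0],
    [[0.1,0.4,6.2],[0,0,0],0],
    [[0.1,0.4,6.2],[0,0,0],0],
    [[0.1,0.4,6.2],[0,0,0],1],
    [[0.1,0.4,6.2],[0,0,0],1],
    [[0.1,0.4,6.2],[0,0,0],1],
    [[0.1,0.4,6.2],[0,0,0],1],
    [[0.1,0.4,6.2],[0,0,0],1],
    [[0.1,0.4,6.2],[0,0,0],1]
  ],
  "newtons": 40
}}

```text
clock: 8.5
tool_pos: [0.5732, -0.1279, 0.1463]
eef_rot: [0.697, 0.717, 0.0, 0.0]
contact_force: [0.2, 0.1, -0.1]
opening: 0.479
finger_force: 0.0
```

```bash
python3 -c "
from g import *
go((.567,.0386,.142))"
```

```text
t 8.5 jig pos [ 0.5689 -0.1458  0.1463] F [ 0.2  0.1 -0.1] open 0.479 grip 0.0 turn [ 0.   0.  -0.1]
(0.567, 0.0386, 0.142) [18.4 -0.2  0.4]
```

>>> {"method": "carry_out", "body": {
  "rows": [
    [[0,0,0.2],[0,0,0],1],
    [[0,0,0.2],[0,0,0],1],
    [[0,0,0.2],[0,0,0],1],
    [[0,0,0.2],[0,0,0],1],
    [[0,0,0.2],[0,0,0],1]
  ]
}}

```text
clock: 9.0
tool_pos: [0.5734, -0.1279, 0.1438]
eef_rot: [0.697, 0.717, 0.0, 0.0]
contact_force: [2.7, -0.3, -4.6]
opening: 0.295
finger_force: 40.0
```

```bash
python3 -c "
from g import *
go((.569,.0386,.144))"
```

```text
t 9.0 jig pos [ 0.5691 -0.1457  0.1438] F [ 2.7 -0.4 -4.6] open 0.295 grip 40.0 turn [ 0.  -0.  -0.1]
(0.569, 0.0386, 0.144) [18.4 -0.1 -0. ]
```

>>> {"method": "carry_out", "body": {
  "rows": [
    [[1,0,0],[0,0,0],1],
    [[2.5,0,0],[0,0,0],1],
    [[4,0,0],[0,0,0],1],
    [[5.5,0,0],[0,0,0],1],
    [[7,0,0],[0,0,0],1],
    [[8.5,0,0],[0,0,0],1],
    [[10,0,0],[0,0,0],1],
    [[12,0,0],[0,0,0],1],
    [[14,0,0],[0,0,0],1],
    [[16,0,0],[0,0,0],1],
    [[17.5,0,0],[0,0,0],1],
    [[17.5,0,0],[0,0,0],1]
  ]
}}

```text
clock: 10.2
tool_pos: [0.5676, 0.0477, 0.1438]
eef_rot: [0.696, 0.718, -0.001, 0.0]
contact_force: [1.5, -4.1, -3.3]
opening: 0.295
finger_force: 40.0
```

```bash
python3 -c "
from g import *
go((.569,.0386,.144))
a=snap('side','s4.png');b=snap('top')
for s,roi in((b,(255,125,575,230)),(a,(240,100,330,200))):
  print(blobs(s,*RED,roi,4)[0],blobs(s,*GRN,roi)[0])
cv2.imwrite('pics/c4.png',cv2.cvtColor(np.vstack([cv2.resize(b['image'][120:200,310:410],None,fx=5,fy=4),cv2.resize(a['image'][140:200,250:350],None,fx=5,fy=4)]),cv2.COLOR_RGB2BGR))"
```

```text
t 10.2 jig pos [0.5689 0.0299 0.1438] F [ 1.4 -4.1 -3.3] open 0.295 grip 40.0 turn [-0.   0.1 -0. ]
(0.569, 0.0386, 0.144) [ 0.9  0.  -0. ]
[] []
[([272, 159, 5, 4, 14], [274.1, 160.4])] [([288, 167, 10, 5, 21], [292.5, 169.0])]
```

View pics/c4.png

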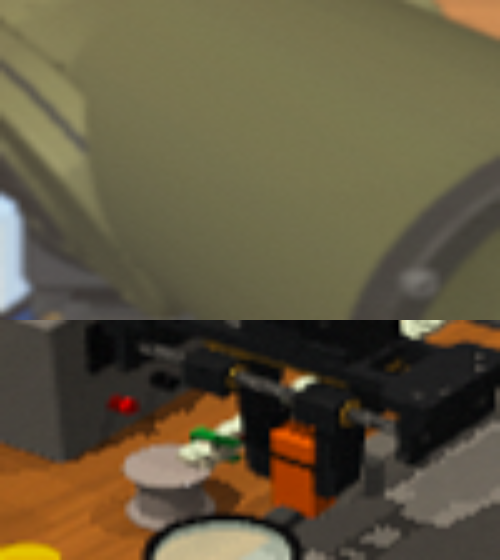

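The side crop shows the grip held next to the green rider, but the pointer is hidden behind a finger and the arm blocks the top view. I'll refine the pointer-to-rider distance from the first pictures, using both views.

Run:
```python
from g import *
a=snap('side');b=snap('top')
for s,f in((a,'s0.png'),(b,'t0.png')):s['image']=cv2.cvtColor(cv2.imread('pics/'+f),cv2.COLOR_BGR2RGB)
I=b['image'].astype(float);S=I[...,0]-np.maximum(I[...,1],I[...,2])   # redness
for v in range(145,172,3):
    w=np.clip(S[v,436:452]-30,0,None); 
    if w.sum()>20:
        u=(w*np.arange(436,452)).sum()/w.sum();print(v,round(u,2),(J.T@onz(b,u,v,.12)).round(4)[:2])
G=I[...,1]-np.maximum(I[...,0],I[...,2])
for v in range(136,150,3):
    w=np.clip(G[v,343:358]-15,0,None);u=(w*np.arange(343,358)).sum()/w.sum();print('g',v,round(u,2),(J.T@onz(b,u,v,.121)).round(4)[:2])
# side view: tip and rider centroid
A=a['image'].astype(float)
S=A[...,0]-np.maximum(A[...,1],A[...,2]);Gs=A[...,1]-np.maximum(A[...,0],A[...,2])
print(np.round(S[138:146,332:348]).astype(int))
print(np.round(Gs[164:174,285:301]).astype(int))
for d in(.186,):
  for x in(.64,.63,.61):print('side px of pointer now',x,proj(a,J@[x,-.1905+.1757,.12]),'home',proj(a,J@[x,-.1905,.12]))
print('rider proj',proj(a,J@[.65,-.0044,.121]))
```

```text
145 442.64 [ 0.6414 -0.1893]
148 443.28 [ 0.6352 -0.1903]
151 443.21 [ 0.6291 -0.1898]
154 443.34 [ 0.623  -0.1897]
157 443.52 [ 0.6169 -0.1898]
160 443.65 [ 0.6108 -0.1897]
163 443.79 [ 0.6048 -0.1897]
166 443.99 [ 0.5987 -0.1898]
169 444.2 [ 0.5926 -0.1898]
g 136 349.68 [ 0.6627 -0.004 ]
g 139 350.04 [ 0.6565 -0.0046]
g 142 350.04 [ 0.6504 -0.0045]
g 145 350.17 [ 0.6442 -0.0046]
g 148 349.95 [ 0.6381 -0.004 ]
[[ 10 -10  -9  -8  -9 -12 -12 -11  -8   0   1   0  13 126 119 112]
 [ -9  -8  -8 -12  19  29  28  -4  -5  13  28   6  22 109 100 105]
 [ -8  -7  -9 -12  99 160 176 127  81  70  59  41  43 106 105 104]
 [ -8  -6  -9   4  72  91 165 184 176 137 121  83  38  94 105 106]
 [ -7  -8  -8   7  16  28  82  92 126 167 187 136   7  51  79  81]
 [ -7  -5   1  17  34  50  68  74  81  80  92 132  58  31  39  12]
 [ -5  -2  17  53  72  71  69  64  64  63  73  83  82  82  90  40]
 [  0  17  54  72  71  66  63  65  66  66  64  60  81 102 104  83]]
[[-65 -65 -64 -65 -66 -67 -68 -67 -68 -69 -71 -50  -9  11   8   7]
 [-64 -63 -65 -67 -70 -73 -73 -69 -72 -48 -17  -8   8   8   8   7]
 [-64 -63 -67 -72 -28 -11 -53 -76 -54  -9   9  10   7   7   6   7]
 [-63 -65 -71  -8  65 102  29  -5  -3   6   5   6   6   7   7   6]
 [-66 -66 -75  81  80  92  97  89  53  24  20  14   5   4   7   7]
 [-68 -69 -77  28  35  56  74  86  94  89  77  51  35  12   0   1]
 [-61 -64 -66  24  10 -12  -5  40  67  83  92  99  79  17  -4 -16]
 [-35 -24 -16  16   8  -4  -6  -8  10   1  51  70  31  -5 -37 -49]
 [-13   5  10   8   7   8   7  -1  -1 -16  -3   7 -24 -46 -68 -64]
 [-10   4   7   7   7   8   7   8   5  -8  -8   1 -13 -45 -63 -61]]
side px of pointer now 0.64 [298.81603112 168.95368237] home [337.01002852 140.31392489]
side px of pointer now 0.63 [301.89261968 170.2541845 ] home [339.95808826 141.40994942]
side px of pointer now 0.61 [308.11506204 172.88475307] home [345.9138363 143.625021 ]
rider proj [293.26433946 169.1901454 ]
```

>>> {"method": "carry_out", "body": {
  "rows": [
    [[0.4,0,0],[0,0,0],1],
    [[0.8,0,0],[0,0,0],1],
    [[1,0,0],[0,0,0],1],
    [[1,0,0],[0,0,0],1],
    [[1,0,0],[0,0,0],1]
  ]
}}

```text
clock: 10.9
tool_pos: [0.5674, 0.0557, 0.1438]
eef_rot: [0.697, 0.717, -0.001, 0.0]
contact_force: [0.9, -4.9, -4.1]
opening: 0.29
finger_force: 40.0
```

```bash
python3 -c "
from g import *
go((.569,.0396,.144))
a=snap('side')
cv2.imwrite('pics/c5.png',cv2.cvtColor(np.hstack([cv2.resize(a['image'][150:190,270:330],None,fx=8,fy=8),cv2.resize(a['image'][100:140,340:380],None,fx=8,fy=8)]),cv2.COLOR_RGB2BGR))"
```

```text
t 10.9 jig pos [0.5688 0.038  0.1438] F [ 0.8 -4.9 -4.1] open 0.29 grip 40.0 turn [-0.1  0.1 -0.2]
(0.569, 0.0396, 0.144) [ 0.2  0.  -0. ]
```

View pics/c5.png

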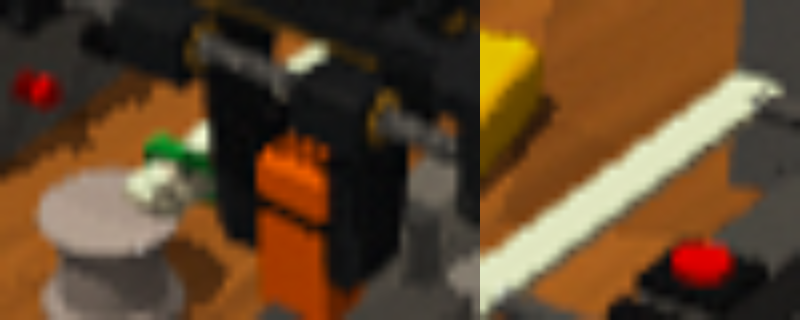

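The grip is held next to the rider and the button is still down. The pointer tip is behind the finger, so I'll make the last 1.5 mm correction and cross-check using the visible orange block.

>>> {"method": "carry_out", "body": {
  "rows": [
    [[0.15,0,0],[0,0,0],1],
    [[0.15,0,0],[0,0,0],1],
    [[0.15,0,0],[0,0,0],1],
    [[0.15,0,0],[0,0,0],1],
    [[0.15,0,0],[0,0,0],1]
  ]
}}

```text
clock: 11.45
tool_pos: [0.5673, 0.0583, 0.1438]
eef_rot: [0.697, 0.717, -0.001, -0.0]
contact_force: [0.2, -4.6, -5.7]
opening: 0.294
finger_force: 40.0
```

```bash
python3 -c "
from g import *
go((.569,.0396,.144));print(np.abs(r.get_state()['qd']).max())
a=snap('side')
for n,roi,py in(('now',(295,160,320,200),-.0045),('home',(340,110,365,160),-.1898)):
  im=a['image'] if n=='now' else cv2.cvtColor(cv2.imread('pics/s0.png'),cv2.COLOR_BGR2RGB)
  d=dict(a);d['image']=im
  hs=cv2.cvtColor(im,cv2.COLOR_RGB2HSV);u0,v0,u1,v1=roi
  m=cv2.inRange(hs,(5,225,90),(14,255,255))[v0:v1,u0:u1];print(n)
  for v in range(0,v1-v0,2):
    x=np.nonzero(m[v])[0]
    if len(x):print(v+v0,x.min()+u0,x.max()+u0,end='; ')
  print()
  for c in((.013,.011),(-.013,.011),(.013,-.011)):
    for z in (.18,.124):print(c,z,proj(a,J@[.568+c[0],py+.043+c[1],z]).round(1))
"
```

```text
t 11.45 jig pos [0.5688 0.0405 0.1438] F [ 0.  -4.6 -5.7] open 0.294 grip 40.0 turn [-0.1  0.  -0.1]
(0.569, 0.0396, 0.144) [-0.1  0.  -0. ]
0.003965856011046837
now
168 304 306; 170 302 308; 172 302 309; 174 302 309; 176 305 309; 178 302 305; 180 302 309; 182 302 309; 184 302 309; 186 301 309; 188 302 313; 190 308 310; 
(0.013, 0.011) 0.18 [301.3 168.9]
(0.013, 0.011) 0.124 [301.8 187.8]
(-0.013, 0.011) 0.18 [310.2 172.6]
(-0.013, 0.011) 0.124 [310.4 191.6]
(0.013, -0.011) 0.18 [306.9 164.7]
(0.013, -0.011) 0.124 [307.2 183.5]
home
116 360 360; 122 352 352; 124 349 349; 126 346 346; 130 341 341; 134 349 351; 136 346 355; 138 345 355; 140 345 355; 142 346 353; 144 344 346; 146 344 355; 148 344 355; 150 344 355; 152 344 355; 154 344 354; 156 350 352; 
(0.013, 0.011) 0.18 [344.5 136.3]
(0.013, 0.011) 0.124 [343.8 154.4]
(-0.013, 0.011) 0.18 [352.9 139.4]
(-0.013, 0.011) 0.124 [352.  157.5]
(0.013, -0.011) 0.18 [349.1 132.9]
(0.013, -0.011) 0.124 [348.3 150.8]
```

```bash
python3 -c "
from g import *
go();print(r.finish_job())"
```

```text
t 11.5 jig pos [0.5688 0.0406 0.1438] F [-0.4 -5.2 -5.7] open 0.289 grip 40.0 turn [-0.1  0.  -0.1]
the job is handed in; nothing more can be done
None
```

I handed the job in at 11.5 s: lid shut, button fully down, boom gripped and held with the pointer about 1 mm past the rider's middle (±4 mm allowed), worked out from measured travel because the finger hid the pointer; shutting the lid briefly pushed 46 N through the fingertips, over the 40 N set for the arm and gripper body.

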